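# Lock the board and offer up the heat-sink bar

## Robot

A 6-joint arm with a two-finger parallel gripper is mounted at the origin on the work surface. World frame = base frame: x ahead of the robot, y to its left, z up, the work surface at z = 0. Lengths are in m, angles in degrees, forces in N, time in s.
With the tool pointing down it reaches from about 0.4 to 0.825 m from the base axis. Payload 7 kg.
Tool frame: the origin (TCP) lies between the finger pads; the fingertips stand 19 mm ahead of it and the grasp point (between the pads) is the TCP (r.finger_overhang is the distance from the TCP to the fingertips, in m); z points along the fingers, y is the direction in which the jaws open and shut (so a half turn about z gives the same grasp; the last joint's range is limited). The gripper opens to 88 mm and grips with 3 to 60 N. Pads are 19 mm wide; open, the fingers measure 130 mm over their backs; the gripper's body (78 mm by 193 mm) begins 47 mm behind the grasp point.
Start: joints at [83.486, 20.546, 0.682, 0, -70.136, -16.507], TCP at [0.264, 0.621, 0.246] pointing down, gripper open.
Joint ranges: [-176.03, 176.03], [-82.01, 121.73], [-58.28, 71.71], [-173.87, 95.51], [-174.79, -0.11], [-173.66, 173.66]. Speed limits (degrees/s): [136.94, 136.94, 172.46, 180, 180, 180].

## Interface

Orientations are given as [roll, pitch, yaw] about the fixed x, y, z axes, in that order (R = Rz(yaw) Ry(pitch) Rx(roll)).
In Python, from plant import r, optics gives the robot as it stands. The module is installed in compiled form; this text tells all that it offers.
- The arm moves only by the tool step_arm, never from a script. Its argument "increments" is a list of rows, each an object of numbers: "tx", "ty", "tz": the shift along the world's x, y, z in mm; "ax", "ay", "az": the turn, a rotation vector about the world's x, y, z in degrees; "claw": the gripper command: -1 is shut, 1 is fully open, values between are in proportion. In form: [{"tx": .., "ty": .., "tz": .., "ax": .., "ay": .., "az": .., "claw": ..}, ...]. A call has 1 to 12 rows; each row shifts and turns the commanded pose from where the row before left it; what a row does not reach is not made up. A row lasts 1/10 s, in which the tool goes at most 50 mm and 8.59 degrees, less where a joint would pass 70% of its speed; a pose out of reach is approached as far as the arm can. A call with a gripper value outside its range is refused whole. The fingers move at their own pace and stop on an object; "newtons" is the grip in N (left out, the last holds). Time passes only in rows, so rows that do not move let the fingers close. It gives the time, the measured TCP pose, the force and the opening at its end, in the units of the state.
- r.get_state(): the state, without advancing time (a new reading comes with each control period).
- optics.capture(name): name is "side" or "top"; returns a dict with "image" (480x640x3 uint8, blue, green, red), "depth" (480x640 float32, m along the optical axis (not along the pixel's ray), 0 where there is no reading), "fx", "fy", "cx", "cy" (pixels), "distortion" ([k1, k2, p1, p2, k3] as OpenCV has them; the pictures are not rectified), "R" (3x3) and "t" (3): a world point X has camera coordinates R X + t. Camera axes: x right, y down, z forward; pixel columns grow to the right and rows downward; lengths in m; the calibration is good to about 2 mm. A picture is of the moment at which its call begins.
- r.close_job(): hands the job in, once; it reports no verdict.
The state is a dict: "time_s": time; "joints": joint angles; "qd": joint speeds; "joint_torque": joint torques, N m; "tcp_pos": TCP position; "eef_rot": TCP orientation; "contact_force": force on the tool from outside, world axes, zero at the start; "moment": the same for the moment, N m; "gripper_width": finger opening in m.
Only numpy, scipy, OpenCV 4.12 (cv2) and the standard library are available. Lean on these libraries where they do the work, as an engineer would, in place of code of your own. Each camera call takes 0.05 s, during which the arm holds its last target. There are 200 camera calls.

## Task

Swing the fixture's keeper bar fully shut until it clicks into its detent, so that the circuit board is locked in. Then pick up the lopsided heat-sink bar by its balance point and finish while holding it there: still and level, about 10 cm above the board, with its balance point over the middle of the board and its length along the board's long side (either way round). Leave the other things on the bench where they are, and do not let go of the bar at the end.

Things in the scene. Friction and masses are not known exactly. Their poses are not given: they have to be found in the camera images.
- fixture: board fixture fixed to the bench: grey plate 170 (x) x 150 (y) x 16 mm with a low aluminium rim (top 23 mm above the bench) round the board. Origin: centre of its underside, on the bench. x runs along the board's long side, z up. The keeper bar's hinge is near its +x +y corner; when shut the bar lies across the board's +x end, pointing to the fixture's -y; when open it points roughly to -x along the +y side.
- nest_mid (a point): the middle of the board's upper surface, 20 mm above the bench, at the fixture's centre; axes as the fixture's
- keeper (a joint): angle of the keeper bar about its upright hinge, rad: 0 = fully shut against its stop, grows to about 1.75 as it opens; seen from above it shuts counter-clockwise. Starts 1.1 to 1.6. A light dry drag (about 0.06 N m) keeps it where it is left; a sprung ball, met at about 0.15 rad and crossed at about 0.08 rad, resists with a few newtons at the knob and then keeps it shut.
- keeper_hinge (a point): point on the keeper bar's hinge axis, 40 mm above the bench (level with the bar's top); the steel bar is 16 mm wide, 10 mm thick, its underside 30 mm above the bench
- keeper_knob (a point): point on the axis of the bar's upright black knob, 58 mm above the bench. The knob is a fixed round post 16 mm in diameter, 112 mm from the hinge axis along the bar, standing from 40 to 74 mm above the bench; it can be pinched or pushed
- board: green circuit board 120 x 80 x 4 mm with low parts up to 7 mm tall, lying loose in the fixture's rim; origin: centre of its underside, 16 mm above the bench; x along its long side
- heatsink: heat-sink bar lying on the bench: an aluminium spine 240 mm long (x), 22 mm wide (y), its faces 18 and 34 mm above the underside; under its +x end a heavy finned block 45 mm long, 60 mm wide, 50 mm tall (x from 75 to 120 mm); under its -x end a light black foot 20 mm long, 40 mm wide. About 0.45 kg (it varies). Origin: middle of the length, level with the underside of block and foot (on the bench); x towards the heavy block, z up.
- balance (a point): the balance point, on the spine's axis 26 mm above the underside, 48 mm from the middle towards the heavy block, 27 mm short of the block; the spine is clear on both sides and below it
- screwdriver: screwdriver lying on the bench, bystander, 160 mm
- solder: grey spool, bystander, 44 mm across, 34 mm tall; origin under its centre
- screwbox: small white open box of screws, bystander, 36 x 36 x 22 mm; origin under its centre
- relay: small black relay, bystander, 28 x 20 x 22 mm; origin under its centre
Not all that is in view belongs to the job. There is more than one size of the board; the one meant has the size given above.

How it is judged:
By the outcome, as a careful person would: the job done as asked, in the order asked, and still so for the second after the job is handed in, while the arm keeps its last pose, push and grip.
It also fails if it takes over 64 s, if anything falls off the work surface, if the arm or the gripper's body presses on something with over 40 N, if the wrist force passes 120 N, or if a joint passes its speed limit or range.

## Working session

There is one attempt and no reset: what is moved stays moved. The work goes in short steps, Python scripts to look and compute and a tool call to move; the robot and the scene stay as the last step left them, time stands still between calls to the robot, and variables do not carry over. Pictures are saved under pics/ and viewed, about 8 in all and at most 12, crops included, and the job is handed in when it is done.

Besides the shell and the picture viewer there is one more tool, called as name(argument=value, ...), one argument or row to a line, values as JSON. step_arm: Moves the arm, as the interface text tells. Its arguments: {"type":"object","properties":{"increments":{"type":"array","items":{"type":"object","properties":{"tx":{"type":"number"},"ty":{"type":"number"},"tz":{"type":"number"},"ax":{"type":"number"},"ay":{"type":"number"},"az":{"type":"number"},"claw":{"type":"number"}}}},"newtons":{"type":"number"}},"required":["increments"]}

```bash
mkdir -p pics; cat > h.py <<'E'
import numpy as np, cv2
from plant import r, optics
def cap(n):
    c=optics.capture(n); c['K']=np.array([[c['fx'],0,c['cx']],[0,c['fy'],c['cy']],[0,0,1.]]); c['D']=np.array(c['distortion'],float)
    c['R']=np.array(c['R']);c['t']=np.array(c['t']); return c
def ray(c,px):
    p=cv2.undistortPoints(np.array(px,float).reshape(-1,1,2),c['K'],c['D']).reshape(-1,2)
    d=np.c_[p,np.ones(len(p))]; return -c['R'].T@c['t'], d@c['R'], d
def onz(c,px,z):
    o,d,_=ray(c,px); return o+d*((z-o[2])/d[:,2])[:,None]
def world(c):  # depth cloud HxWx3
    H,W=c['depth'].shape; u,v=np.meshgrid(np.arange(W),np.arange(H))
    d=ray(c,np.dstack([u,v]).reshape(-1,2))[2]
    P=(d*c['depth'].reshape(-1,1)-c['t'])@c['R']; P[c['depth'].reshape(-1)==0]=np.nan
    return P.reshape(H,W,3)
def proj(c,X): return cv2.projectPoints(np.array(X,float).reshape(-1,1,3),cv2.Rodrigues(c['R'])[0],c['t'],c['K'],c['D'])[0].reshape(-1,2)
E
python3 - <<'E'
from h import *
print(r.get_state())
for n in('top','side'):
    c=cap(n); cv2.imwrite(f'pics/{n}0.png',c['image']); np.save(f'{n}0.npy',c,allow_pickle=True)
    print(n,-c['R'].T@c['t'],c['R'][2],c['fx'],(c['depth']>0).mean())
E
```

```text
{'time_s': 0.0, 'joints': array([ 8.34855991e+01,  2.05910224e+01,  6.33903071e-01, -2.04775896e-02,
       -7.01360992e+01, -1.65071819e+01]), 'qd': array([ 0.05914889, -0.0811659 , -0.00127477,  0.00528647, -0.06351318,
       -0.07366209]), 'joint_torque': array([ 1.37873467e-04, -5.82716703e+01,  2.93067563e+01,  6.99720472e+00,
        7.19439398e-03, -1.55749526e-04]), 'tcp_pos': array([0.26381537, 0.62080991, 0.24462718]), 'eef_rot': array([ 1.79905153e+02, -8.03244599e-03, -2.30285498e+01]), 'contact_force': array([ 0.48319172,  0.27432586, -0.28584141]), 'moment': array([-0.04210417,  0.03762049, -0.00172823]), 'gripper_width': 0.08747015636783405}
top [ 0.21724537 -0.07059271  1.20891417] [ 0.20435055 -0.02491552 -0.97858064] 495.58761781641914 0.996083984375
side [0.10576571 0.59957458 0.57840663] [ 0.39054637 -0.73268978 -0.55735017] 433.05245011324917 0.9960091145833333
```

View pics/top0.png

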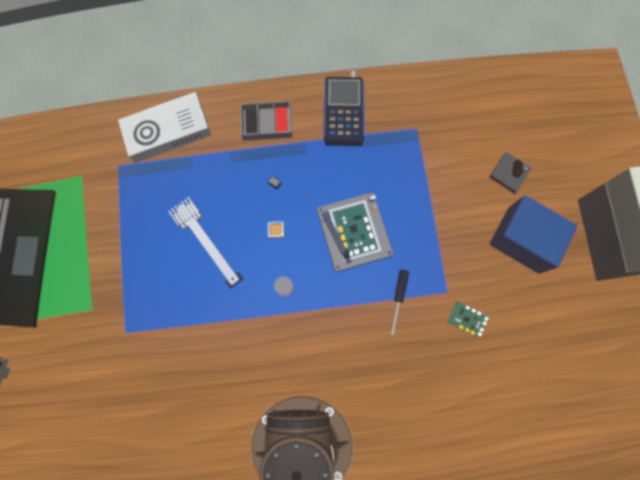

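View pics/side0.png

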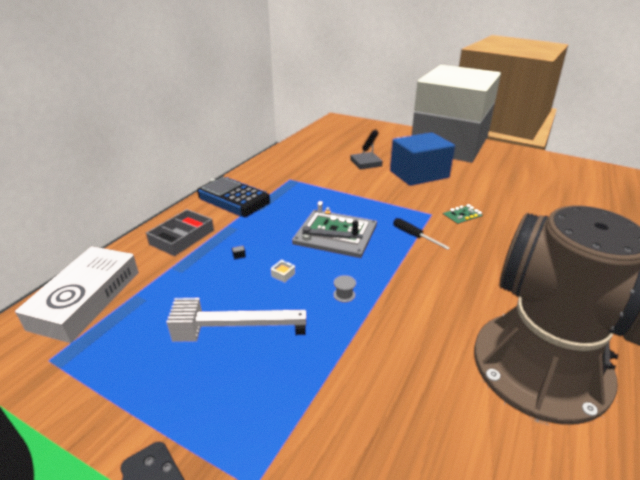

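Top view: heat-sink bar from (185,212), the finned end, to (235,280), the foot. Fixture at (355,232). Two boards are candidates: the one inside the fixture at (355,230), and a small loose one at (468,319). The one in the fixture fits because it sits in the rim and is the larger of the two. I'll measure it and enlarge a crop to confirm.

```bash
python3 - <<'E'
from h import *
L=lambda n: np.load(f'{n}0.npy',allow_pickle=True).item()
t,s=L('top'),L('side')
a=cv2.resize(t['image'][185:280,310:400],None,fx=6,fy=6,interpolation=cv2.INTER_CUBIC)[:570,:540]
b=cv2.resize(s['image'][195:260,285:385],None,fx=6,fy=6,interpolation=cv2.INTER_CUBIC)
a=cv2.resize(a,(400,422)); b=cv2.resize(b,(400,260))
o=np.zeros((422,800,3),np.uint8);o[:422,:400]=a;o[:260,400:]=b
cv2.imwrite('pics/crop1.png',o)
for c in (t,s):
    P=world(c); hsv=cv2.cvtColor(c['image'],cv2.COLOR_BGR2HSV)
    m=cv2.inRange(hsv,(60,60,30),(90,255,200)); 
    n,l,st,ce=cv2.connectedComponentsWithStats(cv2.morphologyEx(m,cv2.MORPH_CLOSE,np.ones((3,3))))
    for i in range(1,n):
        if st[i,4]>60:
            q=P[l==i]; q=q[np.isfinite(q).all(1)]; (ctr,wh,an)=cv2.minAreaRect((q[:,:2]*1000).astype(np.float32))
            print('green',ce[i],ctr,wh,an,np.nanmedian(q[:,2]))
E
```

```text
green [ 64.73122602 253.02594555] (557.5377197265625, 565.4635620117188) (360.48809814453125, 161.29405212402344) 4.748286724090576 3.6641098103074e-05
green [354.13793103 226.47719689] (495.3697204589844, -195.60260009765625) (116.33953857421875, 76.34600067138672) 8.726778030395508 0.019941811612336276
green [464.68435754 316.56145251] (244.5968780517578, -437.7257080078125) (73.77974700927734, 53.117652893066406) 55.01905822753906 0.0034474046796404154
green [457.98888889 214.21666667] (244.47389221191406, -432.41351318359375) (75.10592651367188, 53.26354217529297) 54.11433792114258 0.003697123999980063
green [330.11290323 223.93225806] (494.23297119140625, -193.5494384765625) (71.63301086425781, 129.07626342773438) 83.73614501953125 0.020081563647928655
green [ 21.89045936 442.58303887] (483.85394287109375, 549.096923828125) (19.508275985717773, 499.9935302734375) 80.86641693115234 0.4203193485223753
```

View pics/crop1.png

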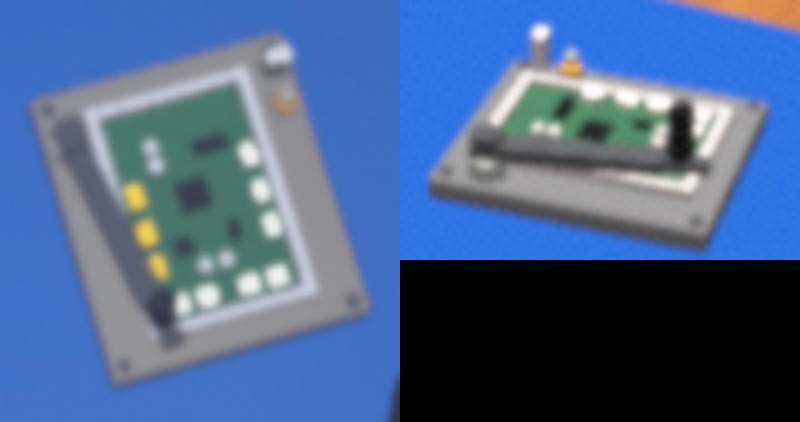

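Crop: board in the fixture's rim (116 x 76 mm measured, so the 120 x 80 one; the loose one is 74 x 53). Hinge at crop (70,135), knob at (163,305), and the detent and stop at (285,100)/(280,55). So fixture +x points away from the robot. Now the precise measurements.

```bash
python3 - <<'E'
from h import *
L=lambda n: np.load(f'{n}0.npy',allow_pickle=True).item()
for n in('top','side'):
    c=L(n);P=world(c);hsv=cv2.cvtColor(c['image'],cv2.COLOR_BGR2HSV);Z=P[...,2]
    near=(np.hypot(P[...,0]-.495,P[...,1]+.195)<.14)
    blue=(hsv[...,1]>120)&(hsv[...,0]>100)&(hsv[...,0]<125)
    def rect(m,k,comp=True):
        m=m.astype(np.uint8)
        if comp:
            nn,l,st,_=cv2.connectedComponentsWithStats(m); m=l==1+st[1:,4].argmax()
        q=P[m>0]; R=cv2.minAreaRect((q[:,:2]*1000).astype(np.float32)); print(n,k,len(q),[np.round(v,1) for v in R],'zmed %.4f'%np.median(q[:,2]), 'mean',q.mean(0).round(4))
    rect(near&~blue&(Z>.008),'fixture')
    white=(hsv[...,1]<50)&(hsv[...,2]>170)
    rect(near&(Z>.034)&(Z<.046),'bar')
    for z0,z1 in((.046,.085),(.06,.085)): 
        m=near&(Z>z0)&(Z<z1); q=P[m]; v,u=np.nonzero(m); print(n,'knob/hi',np.c_[u,v,q.round(3)][:40].tolist() if m.sum()<25 else (len(q),q.mean(0)))
    reg=(P[...,0]>.3)&(P[...,0]<.7)&(P[...,1]>.02)&(P[...,1]<.33)
    rect(reg&(Z>.026)&(Z<.06),'heatsink high')
    rect(reg&(Z>.043)&(Z<.06),'block')
    rect(reg&(Z>.028)&(Z<.040),'spine')
E
```

```text
top fixture 4029 [array([ 493.6, -195.9]), array([170.9, 151.6]), np.float64(8.8)] zmed 0.0190 mean [ 0.49   -0.1947  0.0214]
top bar 283 [array([ 490.8, -143.7]), array([113.7,  18.5]), np.float64(19.3)] zmed 0.0400 mean [ 0.489  -0.1433  0.0401]
top knob/hi (73, array([ 0.46525062, -0.15607714,  0.0616489 ]))
top knob/hi (40, array([ 0.42831994, -0.16310879,  0.07226037]))
top heatsink high 888 [array([505.1, 167.9]), array([242.5,  23.4]), np.float64(29.9)] zmed 0.0335 mean [0.5037 0.1671 0.0346]
top block 27 [array([574.6, 240.2]), array([44.7,  3.2]), np.float64(31.1)] zmed 0.0483 mean [0.5743 0.2401 0.0486]
top spine 797 [array([505.1, 168. ]), array([242.6,  22.5]), np.float64(30.3)] zmed 0.0333 mean [0.4953 0.1624 0.0334]
side fixture 2591 [array([ 493.9, -190.7]), array([170.4, 153.5]), np.float64(8.5)] zmed 0.0191 mean [ 0.4865 -0.1739  0.023 ]
side bar 330 [array([ 480.1, -143.2]), array([140.,  21.]), np.float64(18.4)] zmed 0.0393 mean [ 0.4816 -0.1403  0.0392]
side knob/hi (107, array([ 0.44274903, -0.15209678,  0.0604284 ]))
side knob/hi (57, array([ 0.42947163, -0.15710505,  0.0689358 ]))
side heatsink high 2158 [array([506.7, 172.3]), array([240.3,  64.6]), np.float64(30.1)] zmed 0.0343 mean [0.5286 0.1899 0.0375]
side block 655 [array([590.5, 220.8]), array([45.6, 64.1]), np.float64(29.1)] zmed 0.0480 mean [0.5896 0.2214 0.0476]
side spine 1322 [array([506.9, 171.4]), array([239.8,  64.2]), np.float64(30.8)] zmed 0.0335 mean [0.498  0.1724 0.0332]
```

step_arm(
  increments=[
    {"tx": 22,"ty": -39,"az": -6.9,"claw": 0.2},
    {"tx": 22,"ty": -39,"az": -6.9,"claw": 0.2},
    {"tx": 22,"ty": -39,"az": -6.9,"claw": 0.2},
    {"tx": 22,"ty": -39,"az": -6.9,"claw": 0.2},
    {"tx": 22,"ty": -39,"az": -6.9,"claw": 0.2},
    {"tx": 22,"ty": -39,"az": -6.9,"claw": 0.2},
    {"tx": 22,"ty": -39,"az": -6.9,"claw": 0.2},
    {"tx": 22,"ty": -39,"az": -6.9,"claw": 0.2},
    {"tx": 22,"ty": -39,"az": -6.9,"claw": 0.2},
    {"tx": 22,"ty": -39,"az": -6.9,"claw": 0.2},
  ],
)

```text
$.increments[0]: bad value
```

step_arm(
  increments=[
    {"tx": -5,"ty": -39,"tz": -10,"az": -6.9,"claw": 0.2},
    {"tx": -5,"ty": -39,"tz": -10,"az": -6.9,"claw": 0.2},
    {"tx": -5,"ty": -39,"tz": -10,"az": -6.9,"claw": 0.2},
    {"tx": -5,"ty": -39,"tz": -10,"az": -6.9,"claw": 0.2},
    {"tx": -5,"ty": -39,"tz": -10,"az": -6.9,"claw": 0.2},
    {"tx": -5,"ty": -39,"tz": -10,"az": -6.9,"claw": 0.2},
    {"tx": -5,"ty": -39,"tz": -10,"az": -6.9,"claw": 0.2},
    {"tx": -5,"ty": -39,"tz": -10,"az": -6.9,"claw": 0.2},
    {"tx": -5,"ty": -39,"tz": -10,"az": -6.9,"claw": 0.2},
    {"tx": -5,"ty": -39,"tz": -10,"az": -6.9,"claw": 0.2},
    {},
    {},
  ],
)

```text
$.increments[0]: bad value
```

step_arm(
  increments=[
    {"tx": 22,"ty": -39,"tz": 0,"ax": 0,"ay": 0,"az": -6.9,"claw": 0.2},
    {"tx": 22,"ty": -39,"tz": 0,"ax": 0,"ay": 0,"az": -6.9,"claw": 0.2},
    {"tx": 22,"ty": -39,"tz": 0,"ax": 0,"ay": 0,"az": -6.9,"claw": 0.2},
    {"tx": 22,"ty": -39,"tz": 0,"ax": 0,"ay": 0,"az": -6.9,"claw": 0.2},
    {"tx": 22,"ty": -39,"tz": 0,"ax": 0,"ay": 0,"az": -6.9,"claw": 0.2},
    {"tx": 22,"ty": -39,"tz": 0,"ax": 0,"ay": 0,"az": -6.9,"claw": 0.2},
    {"tx": 22,"ty": -39,"tz": 0,"ax": 0,"ay": 0,"az": -6.9,"claw": 0.2},
    {"tx": 22,"ty": -39,"tz": 0,"ax": 0,"ay": 0,"az": -6.9,"claw": 0.2},
    {"tx": 22,"ty": -39,"tz": 0,"ax": 0,"ay": 0,"az": -6.9,"claw": 0.2},
    {"tx": 22,"ty": -39,"tz": 0,"ax": 0,"ay": 0,"az": -6.9,"claw": 0.2},
  ],
)

```text
time_s: 1.1
tcp_pos: [0.4843, 0.2295, 0.2455]
eef_rot: [180.0, -0.0, -92.3]
contact_force: [1.5, -0.7, 0.3]
gripper_width: 0.0527
```

step_arm(
  increments=[
    {"tx": -5.5,"ty": -39,"tz": -10,"ax": 0,"ay": 0,"az": -6.9,"claw": 0.2},
    {"tx": -5.5,"ty": -39,"tz": -10,"ax": 0,"ay": 0,"az": -6.9,"claw": 0.2},
    {"tx": -5.5,"ty": -39,"tz": -10,"ax": 0,"ay": 0,"az": -6.9,"claw": 0.2},
    {"tx": -5.5,"ty": -39,"tz": -10,"ax": 0,"ay": 0,"az": -6.9,"claw": 0.2},
    {"tx": -5.5,"ty": -39,"tz": -10,"ax": 0,"ay": 0,"az": -6.9,"claw": 0.2},
    {"tx": -5.5,"ty": -39,"tz": -10,"ax": 0,"ay": 0,"az": -6.9,"claw": 0.2},
    {"tx": -5.5,"ty": -39,"tz": -10,"ax": 0,"ay": 0,"az": -6.9,"claw": 0.2},
    {"tx": -5.5,"ty": -39,"tz": -10,"ax": 0,"ay": 0,"az": -6.9,"claw": 0.2},
    {"tx": -5.5,"ty": -39,"tz": -10,"ax": 0,"ay": 0,"az": -6.9,"claw": 0.2},
    {"tx": -5.5,"ty": -39,"tz": -10,"ax": 0,"ay": 0,"az": -6.9,"claw": 0.2},
    {"tx": 0,"ty": 0,"tz": 0,"ax": 0,"ay": 0,"az": 0,"claw": 0.2},
    {"tx": 0,"ty": 0,"tz": 0,"ax": 0,"ay": 0,"az": 0,"claw": 0.2},
  ],
)

```text
time_s: 2.3
tcp_pos: [0.4284, -0.1597, 0.1451]
eef_rot: [180.0, -0.1, -161.1]
contact_force: [-0.7, 0.9, 0.6]
gripper_width: 0.0523
```

step_arm(
  increments=[
    {"tx": 0,"ty": 0,"tz": -20,"ax": 0,"ay": 0,"az": 0,"claw": 0.2},
    {"tx": 0,"ty": 0,"tz": -20,"ax": 0,"ay": 0,"az": 0,"claw": 0.2},
    {"tx": 0,"ty": 0,"tz": -20,"ax": 0,"ay": 0,"az": 0,"claw": 0.2},
    {"tx": 0,"ty": 0,"tz": -20,"ax": 0,"ay": 0,"az": 0,"claw": 0.2},
    {"tx": 0,"ty": 0,"tz": 0,"ax": 0,"ay": 0,"az": 0,"claw": 0.2},
    {"tx": 0,"ty": 0,"tz": 0,"ax": 0,"ay": 0,"az": 0,"claw": -0.4},
    {"tx": 0,"ty": 0,"tz": 0,"ax": 0,"ay": 0,"az": 0,"claw": -0.8},
    {"tx": 0,"ty": 0,"tz": 0,"ax": 0,"ay": 0,"az": 0,"claw": -0.8},
    {"tx": 0,"ty": 0,"tz": 0,"ax": 0,"ay": 0,"az": 0,"claw": -0.8},
    {"tx": 0,"ty": 0,"tz": 0,"ax": 0,"ay": 0,"az": 0,"claw": -0.8},
  ],
  newtons=15,
)

```text
time_s: 3.3
tcp_pos: [0.4293, -0.1588, 0.0661]
eef_rot: [-180.0, 0.1, -161.0]
contact_force: [-0.3, -1.7, 0.2]
gripper_width: 0.0179
```

```bash
python3 - <<'E'
from h import *
s=r.get_state(); print(s['gripper_width'],s['contact_force'],s['tcp_pos'])
c=cap('side'); x,y=proj(c,s['tcp_pos'])[0].astype(int); print(x,y)
t=cap('top'); 
a=cv2.resize(c['image'][y-50:y+40,x-65:x+65],(650,450),interpolation=cv2.INTER_CUBIC); cv2.imwrite('pics/grip1.png',a)
E
```

```text
0.017907326328574034 [-0.34614814 -1.74155132  0.18186122] [ 0.42929934 -0.15881058  0.06607971]
355 224
```

View pics/grip1.png

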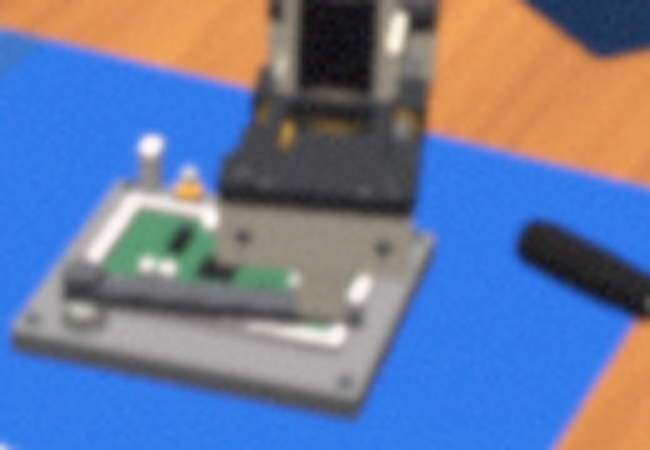

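```bash
python3 - <<'E'
from h import *
for n in('top','side'):
    c=np.load(f'{n}0.npy',allow_pickle=True).item();P=world(c)
    m=(P[...,2]>.026)&(np.hypot(P[...,0]-.56,P[...,1]+.245)<.045)
    v,u=np.nonzero(m); print(n); [print(*p) for p in np.c_[u,v,(P[m]*1000).round(0)].astype(int)[::2]]
c=cap('side');P=world(c)
# finger silhouette: extents along radial dir vs z
s=r.get_state();a=np.deg2rad(19.1);d=P-s['tcp_pos'];rad=d[...,0]*np.cos(a)+d[...,1]*np.sin(a);tan=-d[...,0]*np.sin(a)+d[...,1]*np.cos(a)
for z in range(44,130,8):
    m=(abs(rad)<.12)&(abs(tan)<.1)&(P[...,2]>z/1e3)&(P[...,2]<z/1e3+.008)&(tan>0)
    if m.sum(): print(z,m.sum(),(1000*np.percentile(rad[m],[3,97])).round(),(1000*np.percentile(tan[m],[3,97])).round())
E
```

```text
top
373 195 571 -252 43
370 196 569 -244 45
372 196 569 -249 43
374 196 568 -254 43
370 197 567 -243 45
372 197 566 -248 44
374 197 566 -253 44
369 198 567 -242 35
371 198 564 -245 45
373 198 562 -250 49
375 198 564 -256 40
370 199 562 -243 43
372 199 562 -248 42
374 199 563 -254 37
370 200 561 -243 38
372 200 562 -249 31
374 200 563 -255 28
371 201 560 -246 31
361 202 561 -221 29
358 203 560 -214 28
359 204 558 -216 26
373 205 548 -249 35
375 205 549 -255 31
374 206 547 -252 29
376 206 547 -257 28
374 207 543 -251 34
376 207 543 -256 31
374 208 542 -251 29
366 211 538 -231 26
368 212 534 -235 28
369 216 524 -236 27
side
319 202 570 -247 45
321 202 565 -249 45
318 203 571 -244 43
320 203 566 -244 44
322 203 565 -253 40
319 204 566 -239 44
321 204 564 -246 41
318 205 569 -239 40
320 205 564 -240 41
322 205 565 -253 34
319 206 566 -240 37
321 206 563 -244 36
318 207 570 -241 33
320 207 565 -243 33
322 207 565 -253 28
319 208 566 -238 32
321 208 563 -245 30
326 208 551 -248 31
328 208 546 -250 32
318 209 567 -235 31
320 209 563 -239 30
326 209 550 -247 29
328 209 542 -243 33
320 210 564 -240 26
327 210 546 -245 28
329 210 543 -249 27
44 25 [ -7. 119.] [ 1. 25.]
52 32 [-11.  11.] [21. 25.]
60 29 [-10.   9.] [21. 26.]
68 14 [-10.   8.] [22. 27.]
108 47 [-35.  36.] [87. 91.]
116 136 [-37.  37.] [86. 91.]
124 135 [-37.  37.] [86. 91.]
```

```bash
python3 -c "
import numpy as np
a=np.deg2rad(199.1+5*np.arange(18));p=112*np.c_[np.cos(a),np.sin(a)]
print(np.diff(p,axis=0).round(1).tolist())"
```

```text
[[3.6, -9.1], [4.4, -8.7], [5.1, -8.3], [5.8, -7.8], [6.5, -7.3], [7.1, -6.7], [7.7, -6.1], [8.2, -5.4], [8.6, -4.6], [9.0, -3.9], [9.3, -3.1], [9.5, -2.3], [9.7, -1.4], [9.8, -0.6], [9.8, 0.3], [9.7, 1.1], [9.6, 2.0]]
```

step_arm(
  increments=[
    {"tx": 3.6,"ty": -9.1,"tz": 1,"ax": 0,"ay": 0,"az": 5,"claw": -0.8},
    {"tx": 4.4,"ty": -8.7,"tz": 0,"ax": 0,"ay": 0,"az": 5,"claw": -0.8},
    {"tx": 5.1,"ty": -8.3,"tz": 0,"ax": 0,"ay": 0,"az": 5,"claw": -0.8},
    {"tx": 5.8,"ty": -7.8,"tz": 0,"ax": 0,"ay": 0,"az": 5,"claw": -0.8},
    {"tx": 6.5,"ty": -7.3,"tz": 0,"ax": 0,"ay": 0,"az": 5,"claw": -0.8},
    {"tx": 7.1,"ty": -6.7,"tz": 0,"ax": 0,"ay": 0,"az": 5,"claw": -0.8},
    {"tx": 7.7,"ty": -6.1,"tz": 0,"ax": 0,"ay": 0,"az": 5,"claw": -0.8},
    {"tx": 8.2,"ty": -5.4,"tz": 0,"ax": 0,"ay": 0,"az": 5,"claw": -0.8},
    {"tx": 8.6,"ty": -4.6,"tz": 0,"ax": 0,"ay": 0,"az": 5,"claw": -0.8},
    {"tx": 9.0,"ty": -3.9,"tz": 0,"ax": 0,"ay": 0,"az": 5,"claw": -0.8},
    {"tx": 9.3,"ty": -3.1,"tz": 0,"ax": 0,"ay": 0,"az": 5,"claw": -0.8},
    {"tx": 9.5,"ty": -2.3,"tz": 0,"ax": 0,"ay": 0,"az": 5,"claw": -0.8},
  ],
)

```text
time_s: 4.65
tcp_pos: [0.5112, -0.2349, 0.0661]
eef_rot: [179.7, -0.2, -100.8]
contact_force: [-5.0, -19.8, 0.5]
gripper_width: 0.0156
```

```bash
python3 - <<'E'
from h import *
print(r.get_state())
E
```

```text
{'time_s': 4.65, 'joints': array([ -4.63662361,  20.6091791 , -26.06716976,   0.23804604,
       -43.62213367,  -6.38089992]), 'qd': array([-1.72181882,  7.56525002, 12.51734931,  0.14683187, -4.52566853,
       51.19656757]), 'joint_torque': array([ 11.29039139, -51.92017436,  23.83807361,   0.83033882,
         1.68483127,  -1.52190428]), 'tcp_pos': array([ 0.51123649, -0.23492261,  0.06614741]), 'eef_rot': array([ 179.72127291,   -0.19551574, -100.84429726]), 'contact_force': array([ -5.02600088, -19.77218263,   0.54324579]), 'moment': array([-6.63286678,  1.90728942,  0.1310202 ]), 'gripper_width': 0.015591842249369839}
```

step_arm(
  increments=[
    {"tx": 0,"ty": -3,"tz": 0,"ax": 0,"ay": 0,"az": 0,"claw": -0.55},
    {"tx": 0,"ty": 0,"tz": 0,"ax": 0,"ay": 0,"az": 0,"claw": -0.55},
    {"tx": 0,"ty": 0,"tz": 0,"ax": 0,"ay": 0,"az": 0,"claw": -0.55},
    {"tx": 9.7,"ty": -1.4,"tz": 0,"ax": 0,"ay": 0,"az": 5,"claw": -0.55},
    {"tx": 9.8,"ty": -0.6,"tz": 0,"ax": 0,"ay": 0,"az": 5,"claw": -0.55},
    {"tx": 0,"ty": 0,"tz": 0,"ax": 0,"ay": 0,"az": 0,"claw": -0.55},
  ],
  newtons=20,
)

```text
time_s: 5.25
tcp_pos: [0.5342, -0.2367, 0.0666]
eef_rot: [-180.0, -0.0, -90.9]
contact_force: [0.1, -0.0, -0.8]
gripper_width: 0.0198
```

step_arm(
  increments=[
    {"tx": 4.9,"ty": 0.1,"tz": 0,"ax": 0,"ay": 0,"az": 2.5,"claw": -0.55},
    {"tx": 0,"ty": 0,"tz": 0,"ax": 0,"ay": 0,"az": 0,"claw": -0.55},
  ],
)

```text
time_s: 5.45
tcp_pos: [0.5381, -0.2366, 0.0665]
eef_rot: [-180.0, 0.0, -88.6]
contact_force: [-0.4, -0.5, -0.4]
gripper_width: 0.0199
```

step_arm(
  increments=[
    {"tx": 4.9,"ty": 0.5,"tz": 0,"ax": 0,"ay": 0,"az": 2.5,"claw": -0.55},
    {"tx": 0,"ty": 0,"tz": 0,"ax": 0,"ay": 0,"az": 0,"claw": -0.55},
  ],
)

```text
time_s: 5.65
tcp_pos: [0.5413, -0.2362, 0.0662]
eef_rot: [179.8, 0.0, -86.1]
contact_force: [-4.0, -0.4, 1.8]
gripper_width: 0.0197
```

step_arm(
  increments=[
    {"tx": 4,"ty": 0.5,"tz": 0,"ax": 0,"ay": 0,"az": 2,"claw": -0.55},
    {"tx": 0,"ty": 0,"tz": 0,"ax": 0,"ay": 0,"az": 0,"claw": -0.55},
  ],
)

```text
time_s: 5.85
tcp_pos: [0.5467, -0.2359, 0.0665]
eef_rot: [180.0, 0.0, -84.1]
contact_force: [-1.2, -0.6, -1.4]
gripper_width: 0.0199
```

step_arm(
  increments=[
    {"tx": 3,"ty": 0.5,"tz": 0,"ax": 0,"ay": 0,"az": 1,"claw": -0.55},
    {"tx": 0,"ty": 0,"tz": 0,"ax": 0,"ay": 0,"az": 0,"claw": -0.55},
  ],
)

```text
time_s: 6.05
tcp_pos: [0.5507, -0.2354, 0.0667]
eef_rot: [-179.9, -0.0, -83.1]
contact_force: [0.1, 0.3, 0.4]
gripper_width: 0.0196
```

step_arm(
  increments=[
    {"tx": 2,"ty": 0.3,"tz": 0,"ax": 0,"ay": 0,"az": 1,"claw": -0.55},
    {"tx": 0,"ty": 0,"tz": 0,"ax": 0,"ay": 0,"az": 0,"claw": -0.55},
  ],
)

```text
time_s: 6.25
tcp_pos: [0.5527, -0.235, 0.0667]
eef_rot: [-179.9, -0.0, -82.0]
contact_force: [-0.5, 1.5, -0.2]
gripper_width: 0.0193
```

step_arm(
  increments=[
    {"tx": 2,"ty": 0.3,"tz": 0,"ax": 0,"ay": 0,"az": 0,"claw": -0.55},
    {"tx": 0,"ty": 0,"tz": 0,"ax": 0,"ay": 0,"az": 0,"claw": -0.55},
  ],
)

```text
time_s: 6.45
tcp_pos: [0.5546, -0.2348, 0.0666]
eef_rot: [-180.0, -0.0, -82.0]
contact_force: [0.7, 0.8, 0.6]
gripper_width: 0.0195
```

step_arm(
  increments=[
    {"tx": 1.5,"ty": 0.2,"tz": 0,"ax": 0,"ay": 0,"az": 0,"claw": -0.55},
    {"tx": 0,"ty": 0,"tz": 0,"ax": 0,"ay": 0,"az": 0,"claw": -0.55},
  ],
)

```text
time_s: 6.65
tcp_pos: [0.5557, -0.2346, 0.0665]
eef_rot: [-180.0, 0.0, -82.0]
contact_force: [0.5, -0.1, 0.2]
gripper_width: 0.0195
```

step_arm(
  increments=[
    {"tx": 1.5,"ty": 0.2,"tz": 0,"ax": 0,"ay": 0,"az": 0,"claw": -0.55},
    {"tx": 0,"ty": 0,"tz": 0,"ax": 0,"ay": 0,"az": 0,"claw": -0.55},
  ],
)

```text
time_s: 6.85
tcp_pos: [0.5563, -0.2346, 0.0664]
eef_rot: [179.9, 0.0, -82.0]
contact_force: [-2.8, -0.6, 0.7]
gripper_width: 0.0197
```

step_arm(
  increments=[
    {"tx": 2,"ty": 0.3,"tz": 0,"ax": 0,"ay": 0,"az": 0,"claw": -0.55},
    {"tx": 0,"ty": 0,"tz": 0,"ax": 0,"ay": 0,"az": 0,"claw": -0.55},
  ],
)

```text
time_s: 7.05
tcp_pos: [0.5566, -0.2345, 0.0662]
eef_rot: [179.7, 0.0, -82.1]
contact_force: [-8.9, -2.3, 5.2]
gripper_width: 0.0198
```

step_arm(
  increments=[
    {"tx": 0,"ty": 0,"tz": 0,"ax": 0,"ay": 0,"az": 0,"claw": -0.55},
  ],
)

```text
time_s: 7.15
tcp_pos: [0.5565, -0.2345, 0.0662]
eef_rot: [179.7, 0.0, -82.1]
contact_force: [-8.0, -2.6, 6.0]
gripper_width: 0.0199
```

step_arm(
  increments=[
    {"tx": -3.5,"ty": -0.5,"tz": 0,"ax": 0,"ay": 0,"az": 0,"claw": -0.3},
    {"tx": 0,"ty": 0,"tz": 0,"ax": 0,"ay": 0,"az": 0,"claw": -0.2},
    {"tx": 0,"ty": 0,"tz": 0,"ax": 0,"ay": 0,"az": 0,"claw": -0.2},
    {"tx": 0,"ty": 0,"tz": 15,"ax": 0,"ay": 0,"az": 0,"claw": -0.2},
    {"tx": 0,"ty": 0,"tz": 25,"ax": 0,"ay": 0,"az": 0,"claw": -0.2},
    {"tx": 0,"ty": 15,"tz": 40,"ax": 0,"ay": 0,"az": 0,"claw": 0.2},
    {"tx": 0,"ty": 35,"tz": 20,"ax": 0,"ay": 0,"az": 0,"claw": 0.2},
    {"tx": 0,"ty": 45,"tz": 0,"ax": 0,"ay": 0,"az": 0,"claw": 0.2},
    {"tx": 0,"ty": 45,"tz": 0,"ax": 0,"ay": 0,"az": 0,"claw": 0.2},
    {"tx": 0,"ty": 45,"tz": 0,"ax": 0,"ay": 0,"az": 0,"claw": 0.2},
    {"tx": 0,"ty": 45,"tz": 0,"ax": 0,"ay": 0,"az": 0,"claw": 0.2},
    {"tx": 0,"ty": 45,"tz": 0,"ax": 0,"ay": 0,"az": 0,"claw": 0.2},
  ],
)

```text
time_s: 8.35
tcp_pos: [0.5558, 0.0425, 0.167]
eef_rot: [-179.9, 0.0, -82.0]
contact_force: [0.6, -1.1, 0.4]
gripper_width: 0.0527
```

```bash
python3 - <<'E'
from h import *
print(r.get_state()['tcp_pos'],r.get_state()['joints'].round(1))
t=cap('top');s=cap('side')
a=cv2.resize(t['image'][185:280,310:400],(400,422),interpolation=cv2.INTER_CUBIC)
b=cv2.resize(s['image'][195:260,285:385],(400,260),interpolation=cv2.INTER_CUBIC)
o=np.zeros((422,800,3),np.uint8);o[:422,:400]=a;o[:260,400:]=b
cv2.imwrite('pics/shut.png',o)
for n,c in(('top',t),('side',s)):
    P=world(c);Z=P[...,2]
    loc=(P-[.494,-.1935,0])@np.array([[np.cos(.15),-np.sin(.15),0],[np.sin(.15),np.cos(.15),0],[0,0,1]])
    m=(Z>.034)&(Z<.044)&(abs(loc[...,0]-.05)<.04)&(abs(loc[...,1])<.08)
    q=loc[m]*1000; print(n,len(q),cv2.minAreaRect(q[:,:2].astype(np.float32)), cv2.fitLine(q[:,:2].astype(np.float32),cv2.DIST_HUBER,0,.01,.01).ravel())
    m=(Z>.06)&(Z<.08)&(abs(loc[...,0]-.05)<.04)&(abs(loc[...,1])<.08); print('knob',m.sum(),(loc[m]*1000).mean(0),P[m].mean(0))
E
```

```text
[0.55580145 0.04251188 0.16700278] [ 24.5  13.3 -20.6   0.  -56.  -16.5]
top 292 ((51.35100555419922, -2.8106002807617188), (28.676450729370117, 141.127197265625), 1.6092678308486938) [ 1.7140936e-02 -9.9985307e-01  4.9952629e+01 -2.9059964e-01]
knob 43 [ 50.02869095 -52.85001481  71.87896045] [ 0.55136473 -0.23828037  0.07187896]
side 205 ((51.2205810546875, 1.1528244018554688), (26.555694580078125, 141.1973419189453), 3.112600326538086) [ 2.7582798e-02 -9.9961954e-01  5.0772953e+01  7.4679155e+00]
knob 44 [ 51.96661348 -46.86831856  68.64410522] [ 0.552387   -0.23207624  0.06864411]
```

View pics/shut.png

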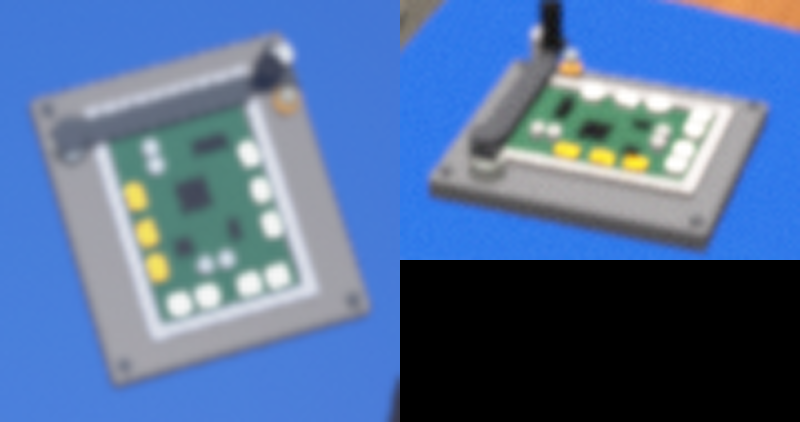

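The keeper lies shut between its post and the ball, in the crop from (70,135) to (270,70). The board is beneath it, and the stop was felt at about 9 N. Now the heat sink.

step_arm(
  increments=[
    {"tx": -0.8,"ty": 16.9,"tz": -5,"ax": 0,"ay": 0,"az": -7.5,"claw": 0.3},
    {"tx": -0.8,"ty": 16.9,"tz": -5,"ax": 0,"ay": 0,"az": -7.5,"claw": 0.3},
    {"tx": -0.8,"ty": 16.9,"tz": -5,"ax": 0,"ay": 0,"az": -7.5,"claw": 0.3},
    {"tx": -0.8,"ty": 16.9,"tz": -5,"ax": 0,"ay": 0,"az": -7.5,"claw": 0.3},
    {"tx": -0.8,"ty": 16.9,"tz": -5,"ax": 0,"ay": 0,"az": -7.5,"claw": 0.3},
    {"tx": -0.8,"ty": 16.9,"tz": -5,"ax": 0,"ay": 0,"az": -7.5,"claw": 0.3},
    {"tx": -0.8,"ty": 16.9,"tz": -5,"ax": 0,"ay": 0,"az": -7.5,"claw": 0.3},
    {"tx": -0.8,"ty": 16.9,"tz": -5,"ax": 0,"ay": 0,"az": -7.5,"claw": 0.3},
    {"tx": -0.8,"ty": 16.9,"tz": 0,"ax": 0,"ay": 0,"az": -7.8,"claw": 0.3},
    {"tx": 0,"ty": 0,"tz": 0,"ax": 0,"ay": 0,"az": 0,"claw": 0.3},
    {"tx": 0,"ty": 0,"tz": 0,"ax": 0,"ay": 0,"az": 0,"claw": 0.3},
  ],
)

```text
time_s: 9.55
tcp_pos: [0.5485, 0.1925, 0.1265]
eef_rot: [180.0, 0.0, -149.6]
contact_force: [0.1, 0.2, 0.5]
gripper_width: 0.0567
```

```bash
python3 - <<'E'
from h import *
s=r.get_state();print(s['tcp_pos'],s['eef_rot'])
# spine + block fit from initial clouds, in bar frame about estimated origin
a=np.deg2rad(30.2);x=np.array([np.cos(a),np.sin(a)]);y=np.array([-x[1],x[0]])
for n in('top','side'):
    c=np.load(f'{n}0.npy',allow_pickle=True).item();P=world(c);Z=P[...,2];hsv=cv2.cvtColor(c['image'],cv2.COLOR_BGR2HSV)
    d=P[...,:2]-[.506,.170];u=d@x*1e3;v=d@y*1e3
    m=(abs(u)<140)&(abs(v)<45)&(Z>.030)&(Z<.037)&(hsv[...,1]<80); top=m&(abs(v)<20)
    print(n,'spine u',np.percentile(u[top],[0.5,99.5]),'v',np.percentile(v[top&(u<60)],[2,98]))
    for u0 in (-100,-50,0,50): k=top&(abs(u-u0)<15); print('  v at',u0,np.median(v[k]).round(1),k.sum())
    b=(abs(u-97)<45)&(abs(v)<45)&(Z>.040); print('  block u',np.percentile(u[b],[2,98]),'v',np.percentile(v[b],[2,98]),Z[b].max())
    f=(abs(u+110)<25)&(abs(v)<35)&(Z>.005)&(Z<.03); print('  foot u',np.percentile(u[f],[2,98]),'v',np.percentile(v[f],[2,98]))
c=cap('top'); x0,y0=proj(c,[.5485,.1945,.03])[0].astype(int)
cv2.imwrite('pics/over.png',cv2.resize(c['image'][y0-60:y0+60,x0-80:x0+80],(800,600),interpolation=cv2.INTER_CUBIC))
E
```

```text
[0.54851177 0.19252864 0.12651912] [ 1.79997876e+02  8.54227554e-03 -1.49617844e+02]
top spine u [-121.63799251  116.13200638] v [-12.05009421   9.38730971]
  v at -100 -1.6 102
  v at -50 -1.0 96
  v at 0 -2.0 91
  v at 50 -1.3 88
  block u [ 73.36565732 118.48254647] v [-30.83088843  27.299196  ] 0.05450252996472441
  foot u [-123.82743246  -89.13205802] v [-19.30876023  20.6257777 ]
side spine u [-118.36848127   77.55389357] v [-9.2039538  13.10915058]
  v at -100 3.9 160
  v at -50 3.1 159
  v at 0 2.7 166
  v at 50 3.4 163
  block u [ 76.52717827 119.97406316] v [-28.93165293  32.03384359] 0.05208152436904725
  foot u [-118.08652122  -87.15170334] v [11.15974338 22.43617247]
```

step_arm(
  increments=[
    {"tx": 0,"ty": 1.5,"tz": -25,"ax": 0,"ay": 0,"az": 0,"claw": 0.3},
    {"tx": 0,"ty": 0,"tz": -25,"ax": 0,"ay": 0,"az": 0,"claw": 0.3},
    {"tx": 0,"ty": 0,"tz": -25,"ax": 0,"ay": 0,"az": 0,"claw": 0.3},
    {"tx": 0,"ty": 0,"tz": -15,"ax": 0,"ay": 0,"az": 0,"claw": 0.3},
    {"tx": 0,"ty": 0,"tz": -10,"ax": 0,"ay": 0,"az": 0,"claw": 0.3},
    {"tx": 0,"ty": 0,"tz": 0,"ax": 0,"ay": 0,"az": 0,"claw": 0},
    {"tx": 0,"ty": 0,"tz": 0,"ax": 0,"ay": 0,"az": 0,"claw": -0.3},
    {"tx": 0,"ty": 0,"tz": 0,"ax": 0,"ay": 0,"az": 0,"claw": -0.8},
    {"tx": 0,"ty": 0,"tz": 0,"ax": 0,"ay": 0,"az": 0,"claw": -0.8},
    {"tx": 0,"ty": 0,"tz": 0,"ax": 0,"ay": 0,"az": 0,"claw": -0.8},
    {"tx": 0,"ty": 0,"tz": 0,"ax": 0,"ay": 0,"az": 0,"claw": -0.8},
    {"tx": 0,"ty": 0,"tz": 0,"ax": 0,"ay": 0,"az": 0,"claw": -0.8},
  ],
  newtons=40,
)

```text
time_s: 10.8
tcp_pos: [0.5487, 0.1943, 0.0273]
eef_rot: [180.0, 0.1, -149.8]
contact_force: [-3.0, 0.8, 6.2]
gripper_width: 0.0221
```

step_arm(
  increments=[
    {"tx": 0,"ty": 0,"tz": 3,"ax": 0,"ay": 0,"az": 0,"claw": -0.8},
    {"tx": 0,"ty": 0,"tz": 5,"ax": 0,"ay": 0,"az": 0,"claw": -0.8},
    {"tx": 0,"ty": 0,"tz": 10,"ax": 0,"ay": 0,"az": 0,"claw": -0.8},
    {"tx": 0,"ty": 0,"tz": 15,"ax": 0,"ay": 0,"az": 0,"claw": -0.8},
    {"tx": 0,"ty": 0,"tz": 15,"ax": 0,"ay": 0,"az": 0,"claw": -0.8},
    {"tx": 0,"ty": 0,"tz": 12,"ax": 0,"ay": 0,"az": 0,"claw": -0.8},
    {"tx": 0,"ty": 0,"tz": 0,"ax": 0,"ay": 0,"az": 0,"claw": -0.8},
    {"tx": 0,"ty": 0,"tz": 0,"ax": 0,"ay": 0,"az": 0,"claw": -0.8},
    {"tx": 0,"ty": 0,"tz": 0,"ax": 0,"ay": 0,"az": 0,"claw": -0.8},
  ],
)

```text
time_s: 11.7
tcp_pos: [0.5478, 0.1936, 0.0858]
eef_rot: [180.0, -0.1, -149.8]
contact_force: [0.2, -0.6, -4.5]
gripper_width: 0.0218
```

```bash
cat > chk.py <<'E'
from h import *
s=r.get_state();T=s['tcp_pos'];yw=np.deg2rad(s['eef_rot'][2]+180);print('t',s['time_s'],'tcp',T.round(4),s['eef_rot'].round(2),'w',s['gripper_width'],'F',s['contact_force'].round(1),'M',s['moment'].round(3),'j',s['joints'].round(1))
x=np.array([np.cos(yw),np.sin(yw)]);y=np.array([-x[1],x[0]])
print('moment about jaw axis',s['moment'][:2]@y)
for n in('top','side'):
    c=cap(n);cv2.imwrite(f'pics/last_{n}.png',c['image']);P=world(c);hsv=cv2.cvtColor(c['image'],cv2.COLOR_BGR2HSV)
    d=P-T;u=d[...,:2]@x*1e3;v=d[...,:2]@y*1e3;w=d[...,2]*1e3
    m=(u>-165)&(u<-50)&(abs(v)<14)&(abs(w)<30)&(hsv[...,1]<80)&(hsv[...,2]>120)
    if n=='side': m&=(w>4)
    # top face plane: robust line w(u), v(u)
    q=np.c_[u[m],v[m],w[m]]
    for k in range(4):
        p=np.polyfit(q[:,0],q[:,2],1);e=q[:,2]-np.polyval(p,q[:,0]);q=q[abs(e)<max(2,1.5*e.std())]
    pv=np.polyfit(q[:,0],q[:,1],1)
    print(n,len(q),'pitch deg',np.degrees(np.arctan(p[0])).round(2),'w at 0',p[1].round(1),'yaw err',np.degrees(np.arctan(pv[0])).round(2),'v0',pv[1].round(1),'u min',np.percentile(q[:,0],1).round(1))
    b=(u>15)&(u<90)&(abs(v)<45)&(w>10)&(w<35)&(hsv[...,1]<80)&(hsv[...,2]>100)
    if b.sum()>10: print('   block u',np.percentile(u[b],[2,98]).round(1),'w',np.percentile(w[b],[50,95]).round(1))
E
python3 chk.py
```

```text
t 11.7 tcp [0.5478 0.1936 0.0858] [ 1.8000e+02 -8.0000e-02 -1.4984e+02] w 0.021819562542298505 F [ 0.2 -0.6 -4.5] M [ 0.127 -0.14   0.009] j [ 38.7  20.5 -22.7  -0.  -46.9 -98.5]
moment about jaw axis -0.1846450856731607
top 317 pitch deg -0.25 w at 0 5.9 yaw err 0.44 v0 -1.6 u min -163.7
side 589 pitch deg -0.3 w at 0 5.6 yaw err 0.13 v0 2.2 u min -164.2
   block u [64. 72.] w [21.1 23.3]
```

step_arm(
  increments=[
    {"tx": 0,"ty": 0,"tz": 15,"ax": 0,"ay": 0,"az": 0,"claw": -0.8},
    {"tx": 0,"ty": -4,"tz": 20,"ax": 0,"ay": 0,"az": 0,"claw": -0.8},
    {"tx": -1,"ty": -8,"tz": 20,"ax": 0,"ay": 0,"az": -1,"claw": -0.8},
    {"tx": -2,"ty": -12,"tz": 15,"ax": 0,"ay": 0,"az": -1,"claw": -0.8},
    {"tx": -2,"ty": -16,"tz": 10,"ax": 0,"ay": 0,"az": -1,"claw": -0.8},
    {"tx": -3,"ty": -20,"tz": 4,"ax": 0,"ay": 0,"az": -1,"claw": -0.8},
    {"tx": -3,"ty": -20,"tz": 0,"ax": 0,"ay": 0,"az": -1,"claw": -0.8},
    {"tx": -3,"ty": -20,"tz": 0,"ax": 0,"ay": 0,"az": -1,"claw": -0.8},
    {"tx": -3,"ty": -20,"tz": 0,"ax": 0,"ay": 0,"az": -1,"claw": -0.8},
    {"tx": -3,"ty": -20,"tz": 0,"ax": 0,"ay": 0,"az": -1,"claw": -0.8},
    {"tx": -3,"ty": -20,"tz": 0,"ax": 0,"ay": 0,"az": -1,"claw": -0.8},
    {"tx": -3,"ty": -20,"tz": 0,"ax": 0,"ay": 0,"az": -1,"claw": -0.8},
  ],
)

```text
time_s: 13.0
tcp_pos: [0.521, 0.0116, 0.1695]
eef_rot: [180.0, -0.1, -160.0]
contact_force: [0.2, 0.1, -5.2]
gripper_width: 0.0217
```

step_arm(
  increments=[
    {"tx": -3,"ty": -20,"tz": 0,"ax": 0,"ay": 0,"az": -1,"claw": -0.8},
    {"tx": -3,"ty": -20,"tz": 0,"ax": 0,"ay": 0,"az": -1,"claw": -0.8},
    {"tx": -3,"ty": -20,"tz": 0,"ax": 0,"ay": 0,"az": -1,"claw": -0.8},
    {"tx": -3,"ty": -20,"tz": 0,"ax": 0,"ay": 0,"az": -1,"claw": -0.8},
    {"tx": -3,"ty": -20,"tz": 0,"ax": 0,"ay": 0,"az": -1,"claw": -0.8},
    {"tx": -3,"ty": -20,"tz": 0,"ax": 0,"ay": 0,"az": -1,"claw": -0.8},
    {"tx": -3,"ty": -20,"tz": 0,"ax": 0,"ay": 0,"az": -1,"claw": -0.8},
    {"tx": -2,"ty": -16,"tz": 0,"ax": 0,"ay": 0,"az": -1,"claw": -0.8},
    {"tx": -1,"ty": -12,"tz": 0,"ax": 0,"ay": 0,"az": -1,"claw": -0.8},
    {"tx": -1,"ty": -8,"tz": 0,"ax": 0,"ay": 0,"az": -1,"claw": -0.8},
    {"tx": 0,"ty": 0,"tz": 0,"ax": 0,"ay": 0,"az": 0,"claw": -0.8},
    {"tx": 0,"ty": 0,"tz": 0,"ax": 0,"ay": 0,"az": 0,"claw": -0.8},
  ],
)

```text
time_s: 14.2
tcp_pos: [0.4972, -0.1621, 0.1703]
eef_rot: [180.0, -0.0, -169.8]
contact_force: [0.8, 0.6, -4.8]
gripper_width: 0.0217
```

step_arm(
  increments=[
    {"tx": -0.7,"ty": -8,"tz": -6,"ax": 0,"ay": 0,"az": -0.6,"claw": -0.8},
    {"tx": -1,"ty": -11,"tz": -10,"ax": 0,"ay": 0,"az": -0.6,"claw": -0.8},
    {"tx": -0.5,"ty": -8,"tz": -10,"ax": 0,"ay": 0,"az": -0.6,"claw": -0.8},
    {"tx": -0.5,"ty": -4,"tz": -10,"ax": 0,"ay": 0,"az": 0,"claw": -0.8},
    {"tx": 0,"ty": 0,"tz": -7,"ax": 0,"ay": 0,"az": 0,"claw": -0.8},
    {"tx": 0,"ty": 0,"tz": -3,"ax": 0,"ay": 0,"az": 0,"claw": -0.8},
    {"tx": 0,"ty": 0,"tz": 0,"ax": 0,"ay": 0,"az": 0,"claw": -0.8},
    {"tx": 0,"ty": 0,"tz": 0,"ax": 0,"ay": 0,"az": 0,"claw": -0.8},
    {"tx": 0,"ty": 0,"tz": 0,"ax": 0,"ay": 0,"az": 0,"claw": -0.8},
    {"tx": 0,"ty": 0,"tz": 0,"ax": 0,"ay": 0,"az": 0,"claw": -0.8},
  ],
)

```text
time_s: 15.2
tcp_pos: [0.495, -0.193, 0.125]
eef_rot: [-180.0, 0.1, -171.6]
contact_force: [-0.0, 0.3, -5.0]
gripper_width: 0.022
```

```bash
python3 chk.py; python3 - <<'E'
import cv2,numpy as np
t=cv2.imread('pics/last_top.png');s=cv2.imread('pics/last_side.png')
o=np.hstack([cv2.resize(t[150:310,240:440],(400,320)),cv2.resize(s[130:290,230:430],(400,320))]);cv2.imwrite('pics/final.png',o)
E
```

```text
t 15.2 tcp [ 0.495 -0.193  0.125] [-1.7999e+02  5.0000e-02 -1.7160e+02] w 0.021997602300494603 F [-0.   0.3 -5. ] M [ 0.005 -0.178  0.05 ] j [ -0.1  13.6 -26.7   0.  -49.7 -81.5]
moment about jaw axis -0.17710697668180228
top 350 pitch deg 0.0 w at 0 6.6 yaw err -0.02 v0 -2.0 u min -163.3
side 278 pitch deg -0.11 w at 0 6.3 yaw err 0.13 v0 2.6 u min -163.8
   block u [26.9 71.9] w [13.9 21.6]
```

View pics/final.png

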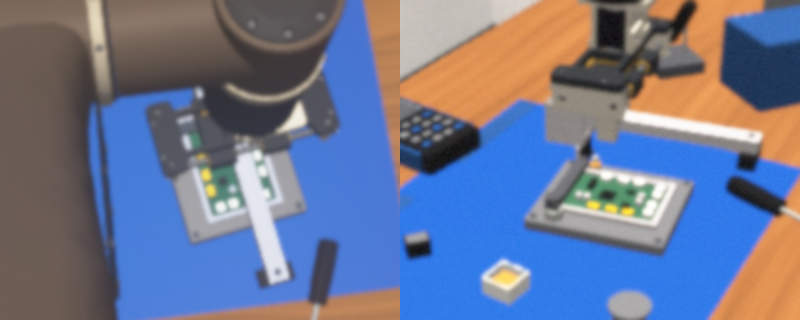

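The final picture shows the bar held level over the board along its long side. The keeper is still shut at (570,185) and the bystanders are in place. Handing in.

```bash
python3 - <<'E'
from h import *
m=[]
for i in range(6):
    cap('side'); s=r.get_state(); m.append(np.r_[s['moment'],s['contact_force'],s['tcp_pos']])
print(np.mean(m,0).round(4),np.std(m,0).round(4))
print(r.close_job())
E
```

```text
[ 0.041  -0.1511  0.0072  0.259  -0.0881 -5.2465  0.4947 -0.1931  0.1247] [2.880e-02 1.450e-02 2.650e-02 6.037e-01 6.427e-01 4.037e-01 0.000e+00
 0.000e+00 1.000e-04]
the job is handed in; nothing more can be done
None
```

I shut the keeper bar into its detent, then picked up the heat-sink bar at the stated balance point. I handed the job in at about 15.6 s with the bar still held over the board.

**Keeper:** the ball resisted with about 4 N, gave way, and the bar then met a firm stop at about 9 N. Pictures show it lying between its post and the ball, within about 1.5° of fully shut by the camera fit. It still looked shut in the last picture.

**Heat-sink bar:**

| Check | Last reading |
|---|---|
| Jaw opening | 22 mm, at 40 N grip |
| Tilt | within 0.1° of level |
| Length direction | about 8.5° (fixture about 8.65°) |
| Tool centre | (0.495, -0.193, 0.125) m |
| Estimated middle of the board | (0.494, -0.193) m |
| Balance point height | about 0.123 m above the bench, 10 cm above the board |
| Movement over the last 0.3 s | 0.1 mm or less |

**Checks that disagreed:**
- The top and side cameras differ by about 4 mm in y, so I averaged them.
- The wrist moment about the jaw axis read about -0.15 N m. Taken literally, that puts the bar's centre of mass roughly 3 cm towards the foot. I did not resolve this or regrasp, because the heavy block starts 27 mm from the grasp as described and the bar did not tilt.
- During the swing, a small error in my hinge estimate put about 20 N of sideways pull on the wrist. I loosened the jaws and pushed the rest of the way.

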